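Mix the glue bottle on the bench mixer and hold it up

ROBOT

A 6-joint arm with a two-finger parallel gripper is mounted at the origin on a cart in front of the work surface, level with it; the furniture and walls round the work are solid. World frame = base frame: x ahead of the robot, y to its left, z up, the work surface at z = 0. Lengths are in m, angles in degrees, forces in N, time in s.
With the tool pointing down it reaches from about 0.4 to 0.825 m from the base axis. Payload 7 kg.
Tool frame: the origin (TCP) lies at the very end of the fingers, on their centre line; the grasp point (between the pads) lies 19 mm behind it (ctrl.tcp_to_grasp is the distance from the TCP to the grasp point, in m); z points along the fingers, y is the direction in which the jaws open and shut (so a half turn about z gives the same grasp; the last joint's range is limited). The gripper opens to 88 mm and grips with 3 to 60 N. Pads are 19 mm wide; open, the fingers measure 130 mm over their backs; the gripper's body (78 mm by 193 mm) begins 47 mm behind the grasp point.
Start: joints at [83.772, 20.546, 0.682, 0, -70.136, -16.507], TCP at [0.261, 0.623, 0.227] pointing down, gripper open.
Joint ranges: [-176.03, 176.03], [-82.01, 121.73], [-58.28, 71.71], [-173.87, 95.51], [-174.79, -0.11], [-173.66, 173.66]. Speed limits (degrees/s): [136.94, 136.94, 172.46, 180, 180, 180].

INTERFACE

Orientations are given as [roll, pitch, yaw] about the fixed x, y, z axes, in that order (R = Rz(yaw) Ry(pitch) Rx(roll)).
In Python, from plant import ctrl gives the robot as it stands.
- The arm moves only by the tool jog_arm, never from a script. Its argument "commands" is a list of rows, each an object of numbers: "x", "y", "z": the shift along the tool's x, y, z in cm; "roll": the turn about the tool's z in rad. In form: [{"x": .., "y": .., "z": .., "roll": ..}, ...]. A call has 1 to 12 rows; each row shifts and turns the commanded pose from where the row before left it, along the tool's axes as they then stand; what a row does not reach is not made up. A row lasts 1/10 s, in which the tool goes at most 50 mm and 8.59 degrees, less where a joint would pass 70% of its speed; a pose out of reach is approached as far as the arm can. A call is refused whole if a number of a shift passes 5 or a number of a turn 0.15, either way. A call with a gripper value outside its range is refused whole. "gripper" is the finger opening in cm, from 0 to 8.76, set as the call begins (left out, the last holds). The fingers move at their own pace and stop on an object; the grip force is fixed at half the most. Time passes only in rows, so rows that do not move let the fingers close. It gives the time, the measured TCP pose, the force and the opening at its end, in the units of the state.
- ctrl.get_obs(): the state, without advancing time (a new reading comes with each control period).
- ctrl.snapshot(name): name is "side" or "top" or "wrist"; returns a dict with "image" (480x640x3 uint8, red, green, blue), "mtx" (3x3 intrinsics, pixels), "k1" (the pictures are not rectified: a ray, as slopes to the right and down, at radius r is drawn at 1 + k1 r^2 times it, then the intrinsics apply), "position" and "orientation" of the camera in the world; the wrist camera has in their place "hand_eye" (4x4, takes a point from camera to tool coordinates, whose origin is the TCP and whose axes are the flange's). Camera axes: x right, y up, looking along -z (the intrinsics and any distortion apply to the point x, -y, -z); pixel columns grow to the right and rows downward; lengths in m; the calibration is good to about 2 mm. A picture is of the moment at which its call begins: read the wrist's pose just before it. There is no depth.
- ctrl.close_job(): hands the job in, once; it reports no verdict.
Trained networks look in the newest picture that a camera, given by its name, has taken for a name from the list of things; names that differ only in an ending like _2 or _b are one class to them, and where a whole thing is asked for, a point or a joint stands for the part that bears it (a point fixed in the world has none). Each returns a list of dicts, best first, with "confidence" (0 to 1); they miss things now and then, are a little off and sometimes report something else, mostly with a low value. They report only what shows in the picture. A call takes as long as a camera call. They do not tell look-alikes from the thing itself.
- ctrl.search_frame(camera, query): "position" ([column, row] as shares, 0 to 1, of the picture: columns of its width, rows of its height, amid what is visible of it).
- ctrl.regions_of(camera, query): "mask" (480x640 bool, what is visible of it) and "position" ([column, row] as shares, 0 to 1, of the picture: columns of its width, rows of its height, amid what is visible of it).
The state is a dict: "clock": time; "joint_pos": joint angles; "qvel": joint speeds; "tau": joint torques, N m; "tool_pos": TCP position; "orientation": TCP orientation; "force": force on the tool from outside, world axes, zero at the start; "moment": the same for the moment, N m; "opening": finger opening in m.
Only numpy, scipy, OpenCV 4.12 (cv2) and the standard library are available. Lean on these libraries where they do the work, as an engineer would, in place of code of your own. Each camera call takes 0.05 s, during which the arm holds its last target.

TASK

Pick up the glue bottle, stand it in the rubber cup of the bench mixer and, still holding it, press it down until the sprung cup is fully depressed; keep it down for two seconds. Then lift it straight up, hold it upright and quite still about 10 cm above the cup for at least three seconds, and finish while still holding it there, ready for me to take. Never tip the bottle over, and leave the other things on the bench where they are.

Things in the scene. Friction and masses are not known exactly. Their poses are not given: they have to be found in the camera images.
- glue_bottle: Small upright glue bottle, 104 mm high: a round white body with a blue label, 34 mm in diameter up to 70 mm above its base, then a slim red conical nozzle cap (at most 16 mm across) up to 104 mm. Loose, about 0.04 to 0.09 kg. Grip the round body. Origin at the centre of its base, z up along its axis.
- mixer: Low grey bench mixer, too heavy to be moved, 150 mm (its x) by 120 mm (its y), housing top 60 mm above the bench, with a dial and a switch (both fixed, not needed) on the lower front. Origin on the bench under its centre, the cup's axis; z up. The round black rubber cup stands on top, 58 mm across, rim 86 mm above the bench with the cup up.
- mixer_seat (a point): Centre of the cup's floor, where the bottle's base goes; moves with the cup. 78 mm above the bench with the cup up, 68 mm fully pressed. The cup is 44 mm wide inside with a rim 8 mm high.
- mixer_cup (a joint): How far the cup is pressed down, in m: 0 up, 0.010 fully pressed, against a hard stop. Spring: it begins to move at 4 N and takes 8 N at full depth; it rises again when let go.
- brass_weight: Bystander, loose: knurled pale brass weight, 42 mm in diameter, 56 mm high, with a neck and knob. Origin at the centre of its base.
- rivet_tin: Bystander, loose: round tin, 70 mm in diameter, 44 mm high, blue below with a cream lid. Origin at the centre of its base.
- tape_measure: Bystander, loose: yellow tape measure standing on edge, 36 x 102 x 62 mm (the tape's end sticks out to its +y). Origin under its case.
There are look-alikes about, which are no part of the job. What is shaped like the glue_bottle but purple is not meant.

How it is judged (in metres and radians):
On the way, in this order (a step that is already met when the one before it is completed fails the run):
1. the held bottle stands upright in the cup and presses it fully down (at least 9 of 10 mm) for 1.5 s (value of joint mixer_cup above 0.009 m and contact force between glue_bottle and mixer above 3 N and horizontal distance between glue_bottle and mixer_seat below 0.012 m and angle between glue_bottle's own z axis and vertical below 0.2 rad and contact force between the fingers and glue_bottle above 1 N), for 1.5 s.
2. the bottle is held upright and still, clear above the cup, for 2.5 s (z of glue_bottle in the frame of mixer between 0.138 and 0.228 m and horizontal distance between glue_bottle and mixer_seat below 0.05 m and angle between glue_bottle's own z axis and vertical below 0.12 rad and linear speed of glue_bottle below 0.02 m/s and angular speed of glue_bottle below 0.2 rad/s and contact force between glue_bottle and mixer below 0.05 N and contact force between the fingers and glue_bottle above 1 N), for 2.5 s.
At the end, for the whole second after the job is handed in: The fingers hold the bottle still and upright within 7 degrees, its base 60 to 150 mm above the floor of the risen cup and within 50 mm sideways of the cup's axis, not touching the mixer; brass weight, tin and tape measure are within 30 mm of where they began (all of step 2 and value of joint mixer_cup below 0.002 m and distance of each of brass_weight, rivet_tin, tape_measure from where it was at the start of the episode below 0.03 m); the arm keeps its last pose, push and grip.
It fails at once if the bottle is tipped by more than 0.4 rad (23 degrees) (angle between glue_bottle's own z axis and vertical above 0.4 rad).
It fails at once if the brass weight is pushed more than 30 mm (distance of brass_weight from where it was at the start of the episode above 0.03 m).
It fails at once if the rivet tin is pushed more than 30 mm (distance of rivet_tin from where it was at the start of the episode above 0.03 m).
It fails at once if the tape measure is pushed more than 30 mm (distance of tape_measure from where it was at the start of the episode above 0.03 m).
It also fails if it takes over 64 s, if anything falls off the work surface, if the arm or the gripper's body presses on something with over 40 N, if the wrist force passes 120 N, or if a joint passes its speed limit or range.

## Working session

There is one attempt and no reset: what is moved stays moved. The work goes in short steps, Python scripts to look and compute and a tool call to move; the robot and the scene stay as the last step left them, time stands still between calls to the robot, and variables do not carry over. Pictures are saved under pics/ and viewed, and the job is handed in when it is done.

Besides the shell and the picture viewer there is one more tool, called after "Request:" by a JSON object that holds its "api" and its "payload", one argument or row to a line. jog_arm: Moves the arm, as the interface text tells. Its arguments: {"type":"object","properties":{"commands":{"type":"array"},"gripper":{"type":"number"}},"required":["commands"]}

```bash
mkdir -p pics; cat > h.py <<'E'
import numpy as np, cv2
from plant import ctrl
from scipy.spatial.transform import Rotation as R
def snap(n,f):
    o=ctrl.get_obs(); s=ctrl.snapshot(n); cv2.imwrite(f'pics/{f}.png',s['image'][:,:,::-1]); s['obs']=o; return s
def campose(s):
    if 'hand_eye' in s:
        T=np.eye(4);o=s['obs'];T[:3,:3]=R.from_euler('xyz',o['orientation'],degrees=True).as_matrix();T[:3,3]=o['tool_pos']
        M=T@np.array(s['hand_eye']);return M[:3,3],M[:3,:3]
    q=np.array(s['orientation'],float)
    return np.array(s['position']), (q if q.shape==(3,3) else R.from_euler('xyz',q,degrees=True).as_matrix() if q.size==3 else R.from_quat(q).as_matrix())
def ray(s,u,v):
    k=float(s['k1']);p=cv2.undistortPoints(np.array([[[u,v]]],float),np.array(s['mtx'],float),np.array([k,0,0,0.]))[0,0]
    c,Rm=campose(s);d=Rm@np.array([p[0],-p[1],-1]);return c,d
def atz(s,u,v,z):
    c,d=ray(s,u,v);return c+d*(z-c[2])/d[2]
def proj(s,P):
    c,Rm=campose(s);q=Rm.T@(np.array(P)-c);q=np.array([q[0],-q[1],-q[2]])
    return cv2.projectPoints(q.reshape(1,1,3),np.zeros(3),np.zeros(3),np.array(s['mtx'],float),np.array([float(s['k1']),0,0,0.]))[0].ravel()
E
python3 - <<'E'
from h import *
print(ctrl.get_obs(), ctrl.tcp_to_grasp)
for n in ['side','top','wrist']:
    s=snap(n,n+'0'); print(n,{k:v for k,v in s.items() if k not in('image','obs')})
    for q in ['glue_bottle','mixer','mixer_seat','brass_weight','rivet_tin','tape_measure']:
        print(n,q,[(np.round(np.array(d['position'])*[640,480]),round(d['confidence'],2)) for d in ctrl.search_frame(n,q)])
E
```

```text
{'clock': 0.0, 'joint_pos': array([ 8.37714076e+01,  2.05905894e+01,  6.32535590e-01, -2.17337056e-02,
       -7.01379196e+01, -1.65062485e+01]), 'qvel': array([ 0.0983266 , -0.05248633,  0.0784067 ,  0.00916024,  0.09530017,
       -0.04794536]), 'tau': array([-1.94982560e-03, -5.82724822e+01,  2.93057334e+01,  6.99737146e+00,
        6.99433978e-03, -1.47049059e-04]), 'tool_pos': array([0.26069499, 0.62206269, 0.22561778]), 'orientation': array([ 1.79902176e+02, -7.68178301e-03, -2.27422356e+01]), 'force': array([0.34452219, 0.84534964, 0.33376404]), 'moment': array([-0.03041422,  0.02325897,  0.02264521]), 'opening': 0.08788247844285615} 0.0188
side {'mtx': array([[445.66124311,   0.        , 316.59316576],
       [  0.        , 445.66124311, 238.35230265],
       [  0.        ,   0.        ,   1.        ]]), 'k1': -0.06906160279837044, 'position': array([0.51490038, 0.78295596, 0.69174241]), 'orientation': array([  50.70555806,   -0.36518153, -171.56106393])}
side glue_bottle [(array([363., 289.]), 0.96)]
side mixer [(array([339., 211.]), 0.69)]
side mixer_seat [(array([342., 194
[... 796 characters left out ...]
 [(array([200., 165.]), 0.79)]
wrist {'mtx': array([[408.79549047,   0.        , 323.94272869],
       [  0.        , 408.79549047, 233.98673074],
       [  0.        ,   0.        ,   1.        ]]), 'k1': -0.02279247631252813, 'hand_eye': array([[ 4.43104738e-04,  9.64955104e-01,  2.62414655e-01,
         7.13939125e-02],
       [ 9.99999858e-01, -3.49889668e-04, -4.01947271e-04,
         3.90479545e-04],
       [-2.96044894e-04,  2.62414796e-01, -9.64955122e-01,
        -1.58035238e-01],
       [ 0.00000000e+00,  0.00000000e+00,  0.00000000e+00,
         1.00000000e+00]])}
wrist glue_bottle []
wrist mixer []
wrist mixer_seat []
wrist brass_weight []
wrist rivet_tin []
wrist tape_measure []
```

View pics/side0.png

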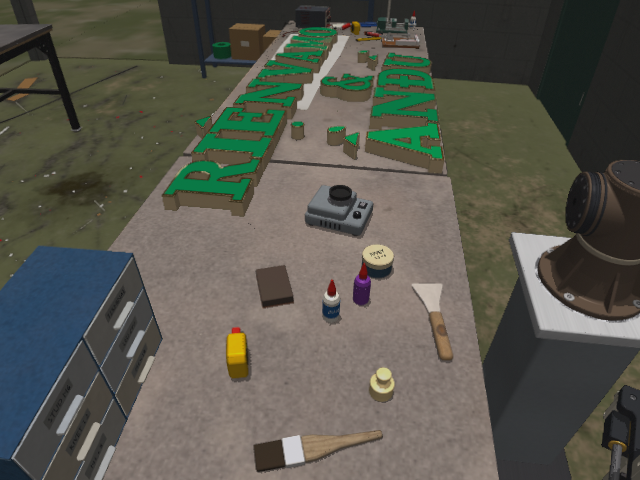

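View pics/top0.png

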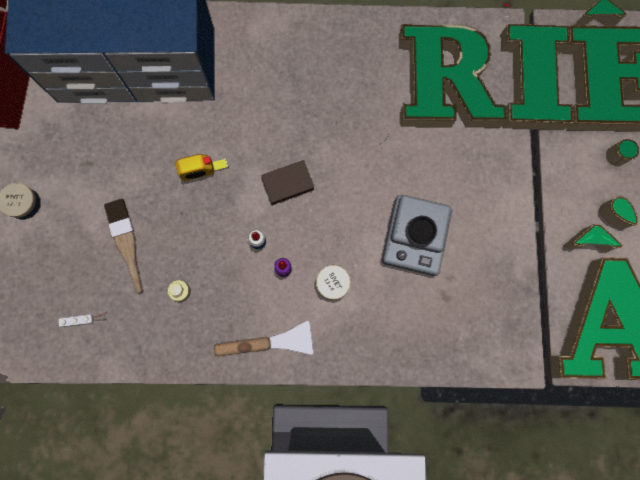

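Candidates for the bottle are the white/blue-label one (side 331,300; top 257,239) and the purple one (side 363,289; top 283,267). The white one fits the description. Next I'll check it in a crop and measure.

```bash
python3 - <<'E'
from h import *
s=snap('side','side1'); t=snap('top','top1')
a=cv2.resize(s['image'][255:335,290:410],None,fx=4,fy=4,interpolation=2); b=cv2.resize(t['image'][180:290,230:460],None,fx=3,fy=3,interpolation=2)
w=np.zeros((a.shape[0]+0,480,3),np.uint8)
cv2.imwrite('pics/cropA.png',a[:,:,::-1]);cv2.imwrite('pics/cropB.png',b[:,:,::-1])
for cam,S in (('side',s),('top',t)):
  for q in ['glue_bottle','mixer','mixer_seat','brass_weight','rivet_tin','tape_measure']:
    for d in ctrl.regions_of(cam,q):
        v,u=np.nonzero(d['mask']); print(cam,q,round(d['confidence'],2),u.min(),u.max(),v.min(),v.max(),u.mean().round(1),v.mean().round(1))
print('white side base',atz(s,331,318,0),'mid35',atz(s,331,303,.035))
print('top tip red',atz(t,255.5,237,.10),'mid',atz(t,257,240,.07))
print('purple', atz(t,282,266,.10), atz(s,362,302,0))
print('cup rim top',atz(t,421,231,.086),'side',atz(s,341,193,.086))
E
```

```text
side glue_bottle 0.87 321 339 280 322 330.5 303.8
side glue_bottle 0.76 353 370 264 304 361.7 286.1
side mixer 0.61 305 373 184 235 338.3 209.4
side mixer_seat 0.78 329 351 185 202 340.2 192.9
side brass_weight 0.81 369 393 367 401 381.6 384.7
side brass_weight 0.56 305 372 184 235 338.4 209.7
side rivet_tin 0.69 362 392 245 277 377.6 260.5
side tape_measure 0.91 226 248 328 378 237.1 354.7
top glue_bottle 0.81 274 291 258 276 282.3 267.0
top glue_bottle 0.75 248 265 230 248 256.5 239.1
top mixer 0.89 381 452 196 276 416.9 235.1
top mixer_seat 0.7 409 436 217 244 422.1 230.1
top rivet_tin 0.81 316 349 265 299 332.4 281.9
top tape_measure 0.77 175 227 154 180 197.7 166.4
white side base [0.56869144 0.19243767 0.        ] mid35 [0.57070198 0.18396611 0.035     ]
top tip red [0.56257394 0.18274789 0.1       ] mid [0.56180799 0.18222738 0.07      ]
purple [0.50705212 0.12952972 0.1       ] [ 5.09861118e-01  1.39468023e-01 -1.11022302e-16]
cup rim top [ 0.58500402 -0.14328739  0.086     ] side [ 0.58631012 -0.13300269  0.086     ]
```

View pics/cropA.png

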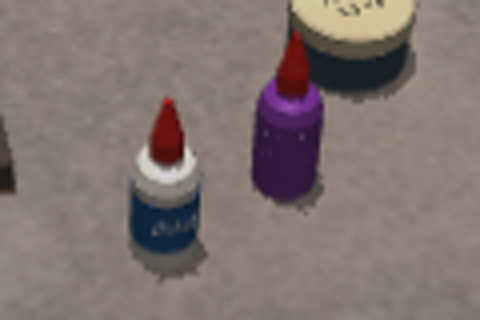

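View pics/cropB.png

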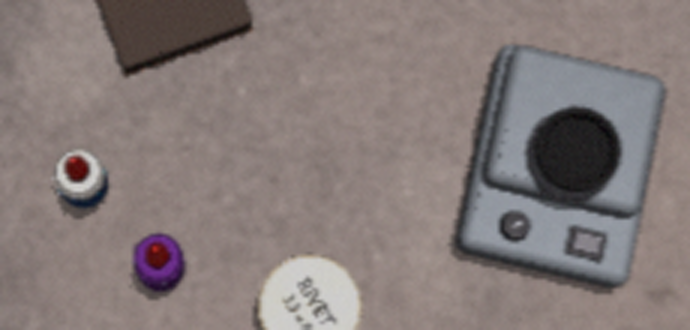

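```bash
cat >> h.py <<'E'
def tri(l):
    A=np.zeros((3,3));b=np.zeros(3)
    for s,u,v in l:
        c,d=ray(s,u,v);d=d/np.linalg.norm(d);P=np.eye(3)-np.outer(d,d);A+=P;b+=P@c
    X=np.linalg.solve(A,b);return X,[np.round(proj(s,X)-[u,v],1) for s,u,v in l]
def delta(P,o=None):
    o=o or ctrl.get_obs();Rm=R.from_euler('xyz',o['orientation'],degrees=True).as_matrix();return 100*Rm.T@(np.array(P)-o['tool_pos'])
E
python3 - <<'E'
from h import *
s=snap('side','side2'); t=snap('top','top2')
cv2.imwrite('pics/cropC.png',cv2.resize(s['image'][175:245,295:385,::-1],None,fx=6,fy=6,interpolation=2))
print(tri([(s,332,279.5),(t,255.7,235)]))
print('centre',tri([(s,330.5,303.8),(t,256.5,239.1)]))
for X in [(.564,.18)]:
  print(proj(t,[*X,.104]),proj(s,[*X,.104]),proj(s,[*X,.035]),proj(s,[X[0],X[1]+.017,0]))
print(delta([.565,.18,.2]))
E
```

```text
(array([0.56881496, 0.18255733, 0.09828286]), [array([1. , 0.3]), array([ 0.1, -1. ])])
centre (array([0.57052167, 0.18633068, 0.03488437]), [array([0.4, 0.1]), array([ 0. , -0.4])])
[256.77968656 235.94989446] [335.78264324 276.95076628] [334.59571121 301.91185024] [333.04115089 319.99790266]
[45.15273732 29.05895363  2.6564799 ]
```

View pics/cropC.png

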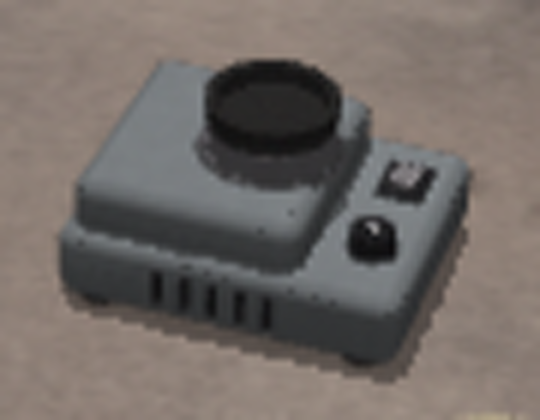

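The crop confirms the target: a white body with a blue label and red cap. It stands near (0.568, 0.183). I'll move above it.

Request:
{"api": "jog_arm", "payload": {
  "commands": [
    {"x": 1.9, "y": 1.2, "z": 0},
    {"x": 1.9, "y": 1.2, "z": 0},
    {"x": 1.9, "y": 1.2, "z": 0},
    {"x": 1.9, "y": 1.2, "z": 0},
    {"x": 1.9, "y": 1.2, "z": 0},
    {"x": 1.9, "y": 1.2, "z": 0},
    {"x": 1.9, "y": 1.2, "z": 0},
    {"x": 1.9, "y": 1.2, "z": 0},
    {"x": 1.9, "y": 1.2, "z": 0},
    {"x": 1.9, "y": 1.2, "z": 0},
    {"x": 1.9, "y": 1.2, "z": 0},
    {"x": 1.9, "y": 1.2, "z": 0}
  ],
  "gripper": 8.7
}}

```text
validation failed for argument at $.co...
```

Request:
{"api": "jog_arm", "payload": {
  "commands": [
    {"x": 1.9, "y": 1.2, "z": 0},
    {"x": 1.9, "y": 1.2, "z": 0},
    {"x": 1.9, "y": 1.2, "z": 0},
    {"x": 1.9, "y": 1.2, "z": 0},
    {"x": 1.9, "y": 1.2, "z": 0},
    {"x": 1.9, "y": 1.2, "z": 0},
    {"x": 1.9, "y": 1.2, "z": 0},
    {"x": 1.9, "y": 1.2, "z": 0},
    {"x": 1.9, "y": 1.2, "z": 0},
    {"x": 1.9, "y": 1.2, "z": 0},
    {"x": 1.9, "y": 1.2, "z": 0},
    {"x": 1.9, "y": 1.2, "z": 0}
  ]
}}

```text
validation failed for argument at $.co...
```

Request:
{"api": "jog_arm", "payload": {
  "commands": [
    {"roll": -0.12},
    {"roll": -0.12},
    {"roll": -0.12},
    {"roll": -0.12},
    {"roll": -0.09},
    {},
    {},
    {}
  ]
}}

```text
validation failed for argument at $.co...
```

```bash
python3 - <<'E'
from h import *
w=snap('wrist','w1');o=w['obs'];print(o['clock'],o['tool_pos'],o['orientation'],o['joint_pos'])
for z in (.0,.104):print(proj(w,[.568,.184,z]))
for d in ctrl.regions_of('wrist','glue_bottle'):
    v,u=np.nonzero(d['mask']);print(d['confidence'],u.min(),u.max(),v.min(),v.max())
E
```

```text
1.85 [0.26086233 0.62251513 0.22656265] [ 1.79998564e+02  6.51594697e-04 -2.27353205e+01] [ 8.37723641e+01  2.05455308e+01  6.81366867e-01 -1.09819343e-03
 -7.01370280e+01 -1.65073115e+01]
[ 714.02544927 -406.78794264]
[ 859.55607773 -594.52922449]
```

View pics/w1.png

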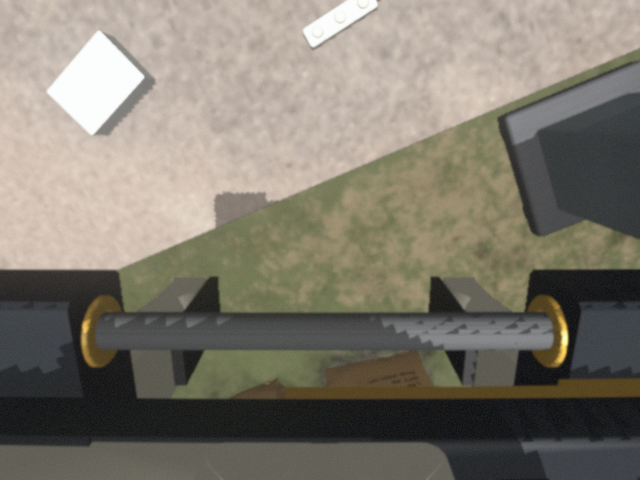

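The moves were refused, probably because every row needs all four keys. I'll retry with full rows.

Request:
{"api": "jog_arm", "payload": {
  "commands": [
    {"x": 1.9, "y": 1.2, "z": 0, "roll": 0},
    {"x": 1.9, "y": 1.2, "z": 0, "roll": 0},
    {"x": 1.9, "y": 1.2, "z": 0, "roll": 0},
    {"x": 1.9, "y": 1.2, "z": 0, "roll": 0},
    {"x": 1.9, "y": 1.2, "z": 0, "roll": 0},
    {"x": 1.9, "y": 1.2, "z": 0, "roll": 0},
    {"x": 1.9, "y": 1.2, "z": 0, "roll": 0},
    {"x": 1.9, "y": 1.2, "z": 0, "roll": 0},
    {"x": 1.9, "y": 1.2, "z": 0, "roll": 0},
    {"x": 1.9, "y": 1.2, "z": 0, "roll": 0},
    {"x": 1.9, "y": 1.2, "z": 0, "roll": 0},
    {"x": 1.9, "y": 1.2, "z": 0, "roll": 0}
  ],
  "gripper": 8.7
}}

```text
clock: 3.15
tool_pos: [0.4165, 0.3998, 0.2267]
orientation: [-180.0, -0.0, -22.8]
force: [-0.0, 0.6, 0.6]
opening: 0.0871
```

Request:
{"api": "jog_arm", "payload": {
  "commands": [
    {"x": 1.9, "y": 1.2, "z": 0, "roll": 0},
    {"x": 1.9, "y": 1.2, "z": 0, "roll": 0},
    {"x": 1.9, "y": 1.2, "z": 0, "roll": 0},
    {"x": 1.9, "y": 1.2, "z": 0, "roll": 0},
    {"x": 1.9, "y": 1.2, "z": 0, "roll": 0},
    {"x": 1.9, "y": 1.2, "z": 0, "roll": 0},
    {"x": 1.9, "y": 1.2, "z": 0, "roll": 0},
    {"x": 1.9, "y": 1.2, "z": 0, "roll": 0},
    {"x": 1.9, "y": 1.2, "z": 0, "roll": 0},
    {"x": 1.9, "y": 1.2, "z": 0, "roll": 0},
    {"x": 1.9, "y": 1.2, "z": 0, "roll": 0},
    {"x": 1.9, "y": 1.2, "z": 0, "roll": 0}
  ]
}}

```text
clock: 4.35
tool_pos: [0.5706, 0.1787, 0.2267]
orientation: [-180.0, -0.0, -22.8]
force: [0.0, -0.0, 0.4]
opening: 0.0872
```

Request:
{"api": "jog_arm", "payload": {
  "commands": [
    {"x": 0, "y": 0, "z": 0, "roll": -0.12},
    {"x": 0, "y": 0, "z": 0, "roll": -0.12},
    {"x": 0, "y": 0, "z": 0, "roll": -0.12},
    {"x": 0, "y": 0, "z": 0, "roll": -0.12},
    {"x": 0, "y": 0, "z": 0, "roll": -0.09},
    {"x": 0, "y": 0, "z": 0, "roll": 0},
    {"x": 0, "y": 0, "z": 0, "roll": 0}
  ]
}}

```text
clock: 5.05
tool_pos: [0.5701, 0.1799, 0.2266]
orientation: [-180.0, -0.0, 9.7]
force: [-1.1, -0.3, -0.1]
opening: 0.0869
```

```bash
python3 - <<'E'
from h import *
w=snap('wrist','w2');o=w['obs'];print(o['clock'],o['tool_pos'],o['orientation'],o['joint_pos'])
for z in (.0,.07,.104):print(proj(w,[.568,.184,z]))
for d in ctrl.regions_of('wrist','glue_bottle'):
    v,u=np.nonzero(d['mask']);print(d['confidence'],u.min(),u.max(),v.min(),v.max())
E
```

```text
5.05 [0.57014374 0.17994044 0.2266252 ] [-1.79997270e+02 -5.63718711e-03  9.74327565e+00] [ 3.62278360e+01  1.33379563e+01 -9.44252623e+00  7.60468919e-05
 -6.72132542e+01  6.35154103e+01]
[318.36218912 201.44645483]
[317.25395567 217.91956794]
[316.52948002 228.69303744]
0.81 344 384 247 309
0.67 293 334 181 229
```

View pics/w2.png

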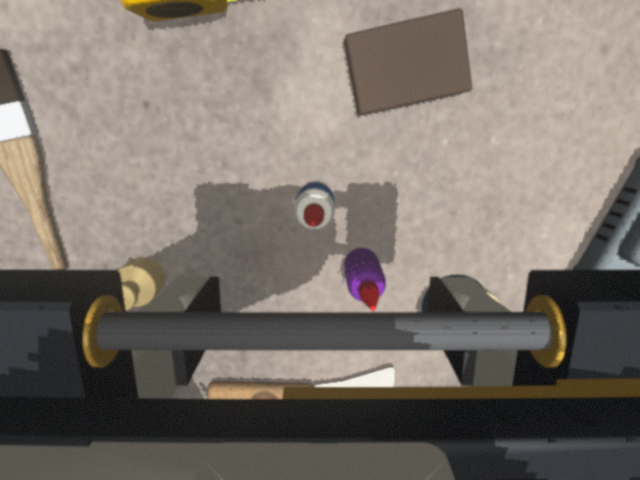

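```bash
python3 - <<'E'
from h import *
w=snap('wrist','w3');w['obs']=ctrl.get_obs()
cv2.imwrite('pics/cropD.png',cv2.resize(w['image'][160:300,270:410,::-1],None,fx=4,fy=4,interpolation=2))
print(atz(w,314,224,.104),atz(w,315,208,.06),atz(w,315,184,0), delta([.568,.184,.042]))
E
```

```text
[0.5710858  0.18678123 0.104     ] [0.57352086 0.18738537 0.06      ] [0.58395129 0.19037969 0.        ] [-0.15349224 -0.39121818 18.46211732]
```

View pics/cropD.png

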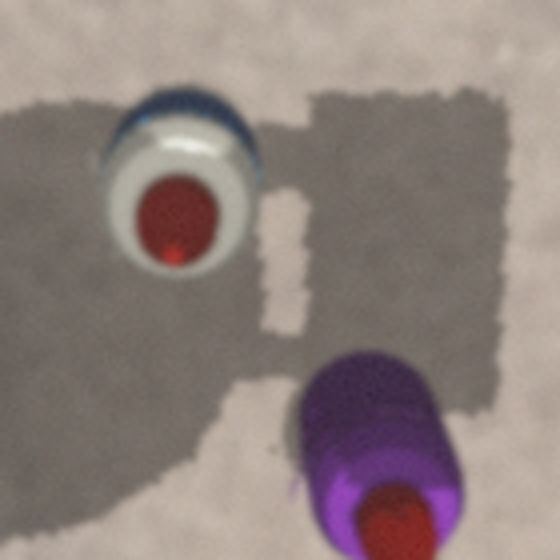

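Request:
{"api": "jog_arm", "payload": {
  "commands": [
    {"x": 0.1, "y": -0.65, "z": 1.1, "roll": 0},
    {"x": 0, "y": 0, "z": 2, "roll": 0},
    {"x": 0, "y": 0, "z": 2, "roll": 0},
    {"x": 0, "y": 0, "z": 2, "roll": 0},
    {"x": 0, "y": 0, "z": 2, "roll": 0},
    {"x": 0, "y": 0, "z": 2, "roll": 0},
    {"x": 0, "y": 0, "z": 0, "roll": 0},
    {"x": 0, "y": 0, "z": 0, "roll": 0}
  ]
}}

```text
clock: 6.0
tool_pos: [0.5699, 0.1874, 0.1152]
orientation: [180.0, 0.1, 9.9]
force: [0.5, -0.3, 0.5]
opening: 0.087
```

```bash
python3 - <<'E'
from h import *
w=snap('wrist','w4');print(w['obs']['tool_pos'])
E
```

```text
[0.56989563 0.18735698 0.11521818]
```

View pics/w4.png

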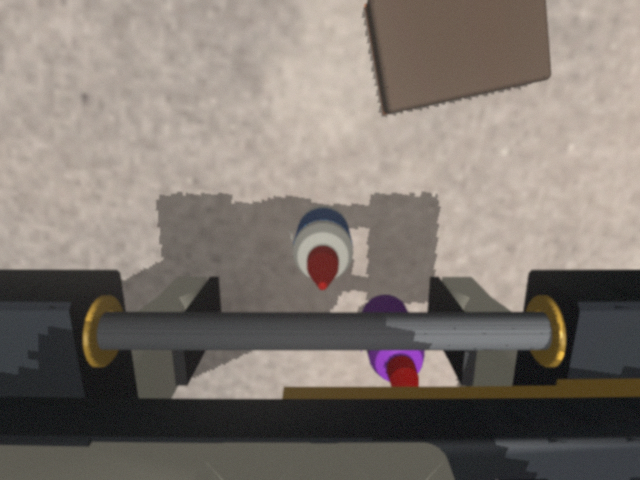

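```bash
python3 - <<'E'
from h import *
w=snap('wrist','w5')
print(w['obs']['tool_pos'],atz(w,322.5,288,.104),atz(w,323,208,.0),proj(w,[.57,.187,.104]),proj(w,[.587,.19,0]),delta([.57,.187,.042]))
E
```

```text
[0.57038074 0.18764768 0.11605897] [0.57014391 0.18742909 0.104     ] [0.58511754 0.18996537 0.        ] [323.38889446 288.44824547] [323.42601355 205.32296729] [-0.08077907  0.06632864  7.44891652]
```

Request:
{"api": "jog_arm", "payload": {
  "commands": [
    {"x": 0, "y": 0, "z": 1.4, "roll": 0},
    {"x": 0, "y": 0, "z": 1.4, "roll": 0},
    {"x": 0, "y": 0, "z": 1.4, "roll": 0},
    {"x": 0, "y": 0, "z": 1.4, "roll": 0},
    {"x": 0, "y": 0, "z": 1, "roll": 0},
    {"x": 0, "y": 0, "z": 0.7, "roll": 0},
    {"x": 0, "y": 0, "z": 0, "roll": 0},
    {"x": 0, "y": 0, "z": 0, "roll": 0}
  ]
}}

```text
clock: 6.9
tool_pos: [0.5702, 0.1873, 0.0426]
orientation: [180.0, -0.0, 9.9]
force: [-1.1, -0.5, -0.5]
opening: 0.0868
```

Request:
{"api": "jog_arm", "payload": {
  "commands": [
    {"x": 0, "y": 0, "z": 0, "roll": 0},
    {"x": 0, "y": 0, "z": 0, "roll": 0},
    {"x": 0, "y": 0, "z": 0, "roll": 0},
    {"x": 0, "y": 0, "z": 0, "roll": 0},
    {"x": 0, "y": 0, "z": 0, "roll": 0},
    {"x": 0, "y": 0, "z": 0, "roll": 0},
    {"x": 0, "y": 0, "z": 0, "roll": 0},
    {"x": 0, "y": 0, "z": 0, "roll": 0},
    {"x": 0, "y": 0, "z": 0, "roll": 0},
    {"x": 0, "y": 0, "z": 0, "roll": 0}
  ],
  "gripper": 0
}}

```text
clock: 7.9
tool_pos: [0.57, 0.1872, 0.0425]
orientation: [180.0, 0.0, 9.9]
force: [0.3, -0.0, 0.0]
opening: 0.0338
```

Request:
{"api": "jog_arm", "payload": {
  "commands": [
    {"x": 0, "y": 0, "z": -0.5, "roll": 0},
    {"x": 0, "y": 0, "z": -1.2, "roll": 0},
    {"x": 0, "y": 0, "z": -1.6, "roll": 0},
    {"x": 0, "y": 0, "z": -1.6, "roll": 0},
    {"x": 0, "y": 0, "z": -1.6, "roll": 0},
    {"x": 0, "y": 0, "z": -1.6, "roll": 0},
    {"x": 0, "y": 0, "z": -1.6, "roll": 0},
    {"x": 0, "y": 0, "z": -1.6, "roll": 0},
    {"x": 0, "y": 0, "z": -1.6, "roll": 0},
    {"x": 0, "y": 0, "z": -1.2, "roll": 0},
    {"x": 0, "y": 0, "z": -0.9, "roll": 0},
    {"x": 0, "y": 0, "z": 0, "roll": 0}
  ]
}}

```text
clock: 9.1
tool_pos: [0.5706, 0.1876, 0.1942]
orientation: [-180.0, -0.1, 9.9]
force: [-0.4, 0.0, -0.6]
opening: 0.0336
```

```bash
python3 - <<'E'
from h import *
s=snap('side','s6');t=snap('top','t6');print(s['obs']['tool_pos'],s['obs']['opening'],s['obs']['joint_pos'])
for S,u,v in((t,421.3,230.7),(s,340.3,191.7)):print(atz(S,u,v,.086))
print(tri([(t,421.3,230.7),(s,340.3,191.7)]))
w=snap('wrist','w6')
x=np.hstack([s['image'][60:300,240:480],w['image'][180:420,210:450]])[:,:,::-1]
cv2.imwrite('pics/c6.png',x)
for d in ctrl.regions_of('top','mixer_seat')[:2]:
    v,u=np.nonzero(d['mask']);print(d['confidence'],u.min(),u.max(),v.min(),v.max())
E
```

```text
[0.57062188 0.18757883 0.19422633] 0.033558241699080144 [ 3.68304218e+01  1.48279640e+01 -1.18520327e+01  2.00352087e-02
 -6.31764249e+01  6.30962243e+01]
[ 0.58562506 -0.14389246  0.086     ]
[ 0.58862052 -0.13849484  0.086     ]
(array([ 0.58784564, -0.14492663,  0.0814624 ]), [array([ 0.1, -0.7]), array([0.5, 0.1])])
0.85 408 436 216 243
```

View pics/c6.png

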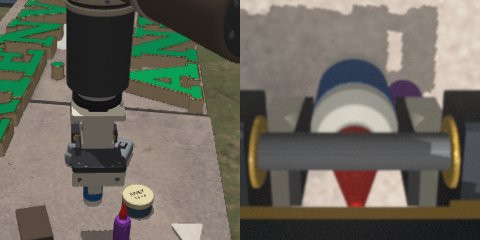

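Request:
{"api": "jog_arm", "payload": {
  "commands": [
    {"x": -0.3, "y": 1, "z": 0, "roll": 0},
    {"x": -0.6, "y": 1.8, "z": 0, "roll": 0},
    {"x": -0.6, "y": 1.8, "z": 0, "roll": 0},
    {"x": -0.6, "y": 1.8, "z": 0, "roll": 0},
    {"x": -0.6, "y": 1.8, "z": 0, "roll": 0},
    {"x": -0.6, "y": 1.8, "z": 0, "roll": 0},
    {"x": -0.6, "y": 1.8, "z": 0, "roll": 0},
    {"x": -0.6, "y": 1.8, "z": 0, "roll": 0},
    {"x": -0.6, "y": 1.8, "z": 0, "roll": 0},
    {"x": -0.6, "y": 1.8, "z": 0, "roll": 0},
    {"x": -0.6, "y": 1.8, "z": 0, "roll": 0},
    {"x": -0.6, "y": 1.8, "z": 0, "roll": 0}
  ]
}}

```text
clock: 10.5
tool_pos: [0.5375, -0.0312, 0.1927]
orientation: [-180.0, -0.0, 9.9]
force: [0.5, -0.2, 0.2]
opening: 0.0329
```

Request:
{"api": "jog_arm", "payload": {
  "commands": [
    {"x": -0.6, "y": 1.8, "z": 0, "roll": 0},
    {"x": -0.6, "y": 1.8, "z": 0, "roll": 0},
    {"x": -0.6, "y": 1.8, "z": 0, "roll": 0},
    {"x": -0.6, "y": 1.8, "z": 0, "roll": 0},
    {"x": -0.6, "y": 1.8, "z": 0, "roll": 0},
    {"x": -0.6, "y": 1.8, "z": 0, "roll": 0},
    {"x": 0, "y": 0.9, "z": 0, "roll": 0},
    {"x": 0, "y": 0, "z": 0, "roll": 0},
    {"x": 0, "y": 0, "z": 0, "roll": 0},
    {"x": 0, "y": 0, "z": 0, "roll": 0}
  ]
}}

```text
clock: 11.5
tool_pos: [0.5226, -0.1506, 0.1925]
orientation: [-180.0, -0.0, 9.9]
force: [0.1, 0.8, -0.5]
opening: 0.0332
```

```bash
python3 - <<'E'
from h import *
w=snap('wrist','w7');o=w['obs'];print(o['tool_pos'],o['orientation'],o['clock'])
print(proj(w,[.587,-.142,.086]))
for q in ('mixer_seat','mixer'):
  for d in ctrl.regions_of('wrist',q)[:2]:
    v,u=np.nonzero(d['mask']);print(q,d['confidence'],u.min(),u.max(),v.min(),v.max())
E
```

```text
[ 0.52263533 -0.15062785  0.19254201] [-1.79996083e+02 -1.41242035e-03  9.94396848e+00] 11.5
[326.74718354 133.05156538]
mixer_seat 0.74 288 377 81 174
mixer 0.56 229 441 0 239
```

View pics/w7.png

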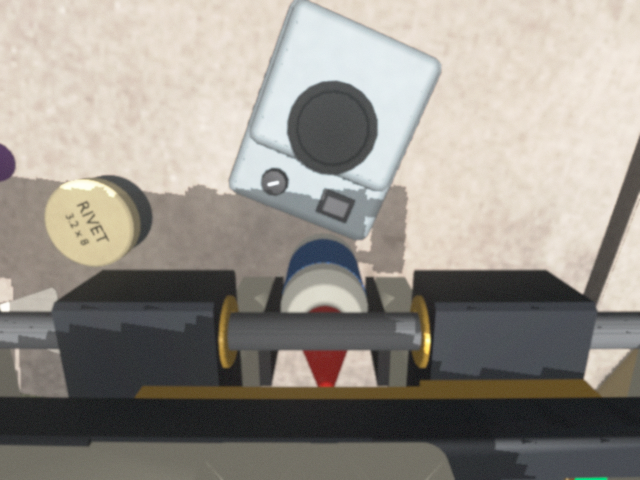

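```bash
python3 - <<'E'
from h import *
w=snap('wrist','w8');o=w['obs']
cv2.imwrite('pics/c8.png',cv2.resize(w['image'][70:250,230:450,::-1],None,fx=3,fy=3,interpolation=2))
P=atz(w,332.5,127,.086);print(P,delta([P[0],P[1],.1925],o))
for i in range(3):
    for a in (288,377):print(atz(w,a,127,.086),end=' ')
    break
a=o['tool_pos'];b=a.copy();b[2]-=.042
print('tip',proj(w,b+[0,0,.104]),'front base',proj(w,b+.017*np.array([.985,.17,0])),'mid',proj(w,b+[0,0,.07]))
E
```

```text
[ 0.59133461 -0.14470169  0.086     ] [6.85893059 0.62214083 0.00829543]
[ 0.58649919 -0.11721219  0.086     ] [ 0.59620701 -0.1721972   0.086     ] tip [321.1403249  392.62519143] front base [322.40813621 233.28531369] mid [321.70552562 331.49196278]
```

View pics/c8.png

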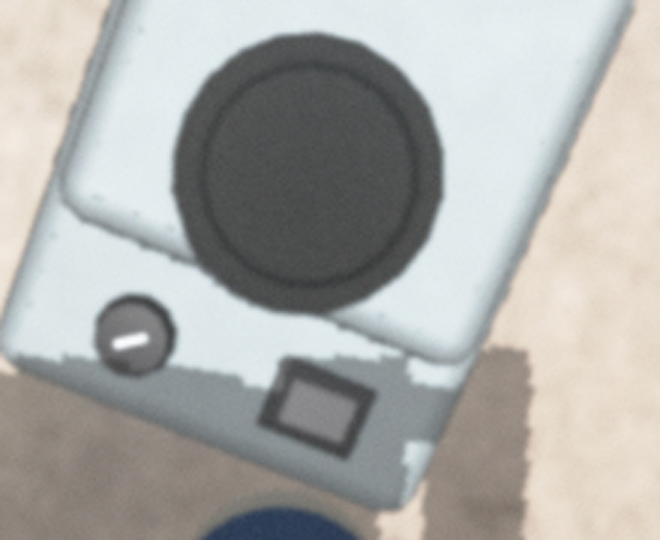

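Request:
{"api": "jog_arm", "payload": {
  "commands": [
    {"x": 0.5, "y": 0.1, "z": 0, "roll": 0},
    {"x": 1, "y": 0.1, "z": 0, "roll": 0},
    {"x": 1.2, "y": 0.1, "z": 0, "roll": 0},
    {"x": 1.2, "y": 0.1, "z": 0, "roll": 0},
    {"x": 1.2, "y": 0.1, "z": 0, "roll": 0},
    {"x": 1.2, "y": 0, "z": 0.5, "roll": 0},
    {"x": 0.5, "y": 0, "z": 1, "roll": 0},
    {"x": 0, "y": 0, "z": 1.5, "roll": 0},
    {"x": 0, "y": 0, "z": 1.5, "roll": 0},
    {"x": 0, "y": 0, "z": 0.9, "roll": 0},
    {"x": 0, "y": 0, "z": 0, "roll": 0},
    {"x": 0, "y": 0, "z": 0, "roll": 0}
  ]
}}

```text
clock: 12.9
tool_pos: [0.5906, -0.1443, 0.1386]
orientation: [180.0, 0.0, 9.9]
force: [0.2, -1.5, 0.2]
opening: 0.0334
```

```bash
python3 - <<'E'
from h import *
w=snap('wrist','w9');s=snap('side','s9');t=snap('top','t9');o=w['obs'];print(o['tool_pos'],o['force'],o['clock'])
W=cv2.resize(w['image'][120:400,180:460],(400,400),interpolation=2)
S=cv2.resize(s['image'][130:240,285:395],(400,400),interpolation=2)
cv2.imwrite('pics/c9.png',np.hstack([W,S])[:,:,::-1])
cv2.imwrite('pics/c9t.png',cv2.resize(t['image'][170:310,340:500,::-1],None,fx=4,fy=4))
E
```

```text
[ 0.5905742  -0.14425758  0.13858901] [ 0.18371267 -1.46535296  0.20105253] 12.9
```

View pics/c9.png

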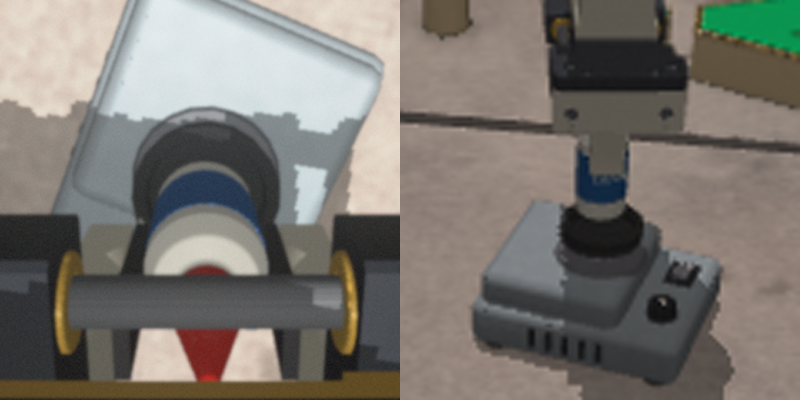

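View pics/c9t.png

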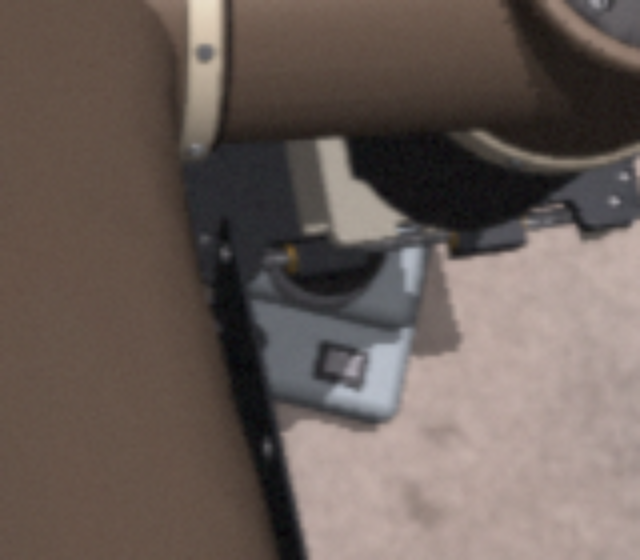

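Request:
{"api": "jog_arm", "payload": {
  "commands": [
    {"x": 0, "y": 0, "z": 0.4, "roll": 0},
    {"x": 0, "y": 0, "z": 0.4, "roll": 0},
    {"x": 0, "y": 0, "z": 0.3, "roll": 0},
    {"x": 0, "y": 0, "z": 0.3, "roll": 0},
    {"x": 0, "y": 0, "z": 0.2, "roll": 0},
    {"x": 0, "y": 0, "z": 0.1, "roll": 0},
    {"x": 0, "y": 0, "z": 0, "roll": 0},
    {"x": 0, "y": 0, "z": 0, "roll": 0}
  ]
}}

```text
clock: 13.85
tool_pos: [0.5905, -0.1442, 0.1216]
orientation: [180.0, -0.0, 9.9]
force: [1.0, -0.6, -0.8]
opening: 0.0335
```

```bash
python3 - <<'E'
from h import *
w=snap('wrist','w10');s=snap('side','s10');o=w['obs'];print(o['tool_pos'],o['force'],o['clock'])
W=cv2.resize(w['image'][120:400,180:460],(400,400),interpolation=2)
S=cv2.resize(s['image'][130:240,285:395],(400,400),interpolation=2)
cv2.imwrite('pics/c10.png',np.hstack([W,S])[:,:,::-1])
E
```

```text
[ 0.59051262 -0.14421557  0.12163631] [ 0.95831983 -0.59092162 -0.77471995] 13.85
```

View pics/c10.png

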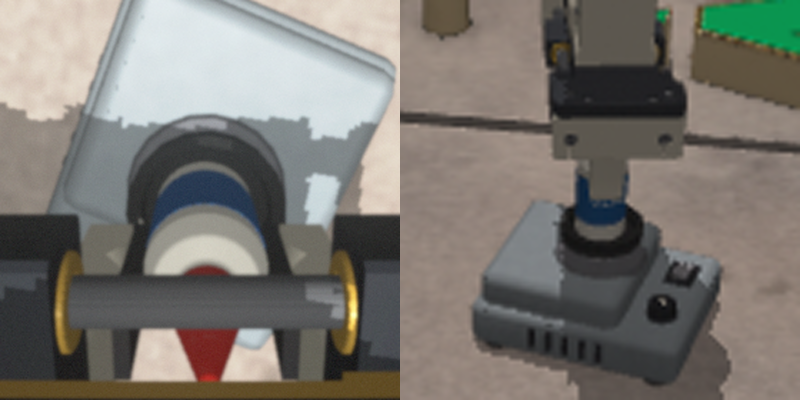

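The base is inside the rim with no contact yet. Now I'll press.

Request:
{"api": "jog_arm", "payload": {
  "commands": [
    {"x": 0, "y": 0, "z": 0.2, "roll": 0},
    {"x": 0, "y": 0, "z": 0.2, "roll": 0},
    {"x": 0, "y": 0, "z": 0.1, "roll": 0},
    {"x": 0, "y": 0, "z": 0, "roll": 0}
  ]
}}

```text
clock: 14.35
tool_pos: [0.5908, -0.1442, 0.1169]
orientation: [180.0, -0.0, 9.9]
force: [-0.9, 1.0, 4.6]
opening: 0.0333
```

Request:
{"api": "jog_arm", "payload": {
  "commands": [
    {"x": 0, "y": 0, "z": 0.2, "roll": 0},
    {"x": 0, "y": 0, "z": 0.2, "roll": 0},
    {"x": 0, "y": 0, "z": 0, "roll": 0},
    {"x": 0, "y": 0, "z": 0, "roll": 0}
  ]
}}

```text
clock: 14.75
tool_pos: [0.5908, -0.1442, 0.1131]
orientation: [180.0, -0.0, 9.9]
force: [-0.4, 1.4, 6.4]
opening: 0.0336
```

Request:
{"api": "jog_arm", "payload": {
  "commands": [
    {"x": 0, "y": 0, "z": 0.2, "roll": 0},
    {"x": 0, "y": 0, "z": 0.1, "roll": 0},
    {"x": 0, "y": 0, "z": 0, "roll": 0},
    {"x": 0, "y": 0, "z": 0, "roll": 0}
  ]
}}

```text
clock: 15.15
tool_pos: [0.5909, -0.1442, 0.1104]
orientation: [180.0, -0.1, 9.9]
force: [-0.7, 1.8, 7.8]
opening: 0.0334
```

Request:
{"api": "jog_arm", "payload": {
  "commands": [
    {"x": 0, "y": 0, "z": 0.1, "roll": 0},
    {"x": 0, "y": 0, "z": 0, "roll": 0},
    {"x": 0, "y": 0, "z": 0, "roll": 0}
  ]
}}

```text
clock: 15.45
tool_pos: [0.5911, -0.1442, 0.1103]
orientation: [180.0, -0.1, 10.0]
force: [-2.6, 2.9, 13.9]
opening: 0.0332
```

The force jumped from 7.8 to 13.9 N with no further travel, so the cup is on its hard stop. I'll hold there.

Request:
{"api": "jog_arm", "payload": {
  "commands": [
    {"x": 0, "y": 0, "z": 0, "roll": 0},
    {"x": 0, "y": 0, "z": 0, "roll": 0},
    {"x": 0, "y": 0, "z": 0, "roll": 0},
    {"x": 0, "y": 0, "z": 0, "roll": 0},
    {"x": 0, "y": 0, "z": 0, "roll": 0},
    {"x": 0, "y": 0, "z": 0, "roll": 0},
    {"x": 0, "y": 0, "z": 0, "roll": 0},
    {"x": 0, "y": 0, "z": 0, "roll": 0},
    {"x": 0, "y": 0, "z": 0, "roll": 0},
    {"x": 0, "y": 0, "z": 0, "roll": 0},
    {"x": 0, "y": 0, "z": 0, "roll": 0},
    {"x": 0, "y": 0, "z": 0, "roll": 0}
  ]
}}

```text
clock: 16.65
tool_pos: [0.5911, -0.1442, 0.1103]
orientation: [180.0, -0.1, 10.0]
force: [-3.4, 3.2, 14.3]
opening: 0.0333
```

```bash
python3 - <<'E'
from h import *
w=snap('wrist','w11');s=snap('side','s11');o=ctrl.get_obs();print(o['tool_pos'],o['force'],o['clock'])
W=cv2.resize(w['image'][120:400,180:460],(400,400),interpolation=2)
S=cv2.resize(s['image'][130:240,285:395],(400,400),interpolation=2)
cv2.imwrite('pics/c11.png',np.hstack([W,S])[:,:,::-1])
E
```

```text
[ 0.59109417 -0.14420059  0.1103367 ] [-2.75857122  2.67026896 13.90602755] 16.75
```

View pics/c11.png

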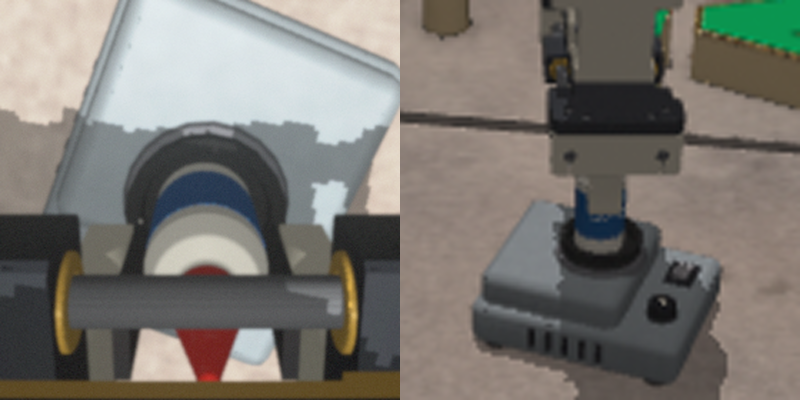

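Request:
{"api": "jog_arm", "payload": {
  "commands": [
    {"x": 0, "y": 0, "z": 0, "roll": 0},
    {"x": 0, "y": 0, "z": 0, "roll": 0},
    {"x": 0, "y": 0, "z": 0, "roll": 0},
    {"x": 0, "y": 0, "z": 0, "roll": 0},
    {"x": 0, "y": 0, "z": 0, "roll": 0},
    {"x": 0, "y": 0, "z": 0, "roll": 0},
    {"x": 0, "y": 0, "z": 0, "roll": 0},
    {"x": 0, "y": 0, "z": 0, "roll": 0},
    {"x": 0, "y": 0, "z": 0, "roll": 0},
    {"x": 0, "y": 0, "z": 0, "roll": 0},
    {"x": 0, "y": 0, "z": 0, "roll": 0},
    {"x": 0, "y": 0, "z": 0, "roll": 0}
  ]
}}

```text
clock: 17.95
tool_pos: [0.5911, -0.1442, 0.1103]
orientation: [180.0, -0.1, 10.0]
force: [-3.7, 3.0, 14.1]
opening: 0.0333
```

Request:
{"api": "jog_arm", "payload": {
  "commands": [
    {"x": 0, "y": 0, "z": -0.3, "roll": 0},
    {"x": 0, "y": 0, "z": -0.5, "roll": 0},
    {"x": 0, "y": 0, "z": -0.8, "roll": 0},
    {"x": 0, "y": 0, "z": -1.2, "roll": 0},
    {"x": 0, "y": 0, "z": -1.4, "roll": 0},
    {"x": 0, "y": 0, "z": -1.4, "roll": 0},
    {"x": 0, "y": 0, "z": -1.4, "roll": 0},
    {"x": 0, "y": 0, "z": -1.4, "roll": 0},
    {"x": 0, "y": 0, "z": -1.2, "roll": 0},
    {"x": 0, "y": 0, "z": -0.8, "roll": 0},
    {"x": 0, "y": 0, "z": -0.6, "roll": 0},
    {"x": 0, "y": 0, "z": 0, "roll": 0}
  ]
}}

```text
clock: 19.15
tool_pos: [0.5908, -0.1442, 0.2193]
orientation: [180.0, -0.1, 9.9]
force: [-0.2, -0.0, -1.5]
opening: 0.0336
```

```bash
python3 - <<'E'
from h import *
w=snap('wrist','w12');s=snap('side','s12');o=ctrl.get_obs();print(o['tool_pos'],o['orientation'],o['force'],o['clock'])
W=cv2.resize(w['image'][120:400,180:460],(400,400),interpolation=2)
S=cv2.resize(s['image'][80:240,265:425],(400,400),interpolation=2)
cv2.imwrite('pics/c12.png',np.hstack([W,S])[:,:,::-1])
E
```

```text
[ 0.59016487 -0.14410725  0.21811244] [-1.79983124e+02  3.67952582e-02  9.91950617e+00] [-0.05362799  0.64148031 -1.87238053] 19.25
```

View pics/c12.png

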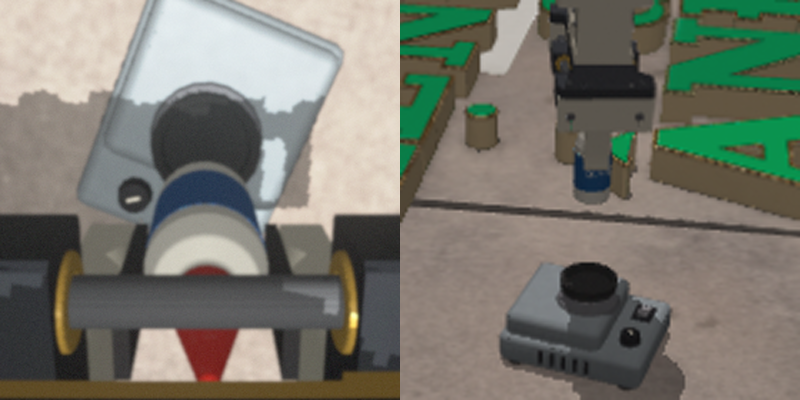

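View pics/s12.png

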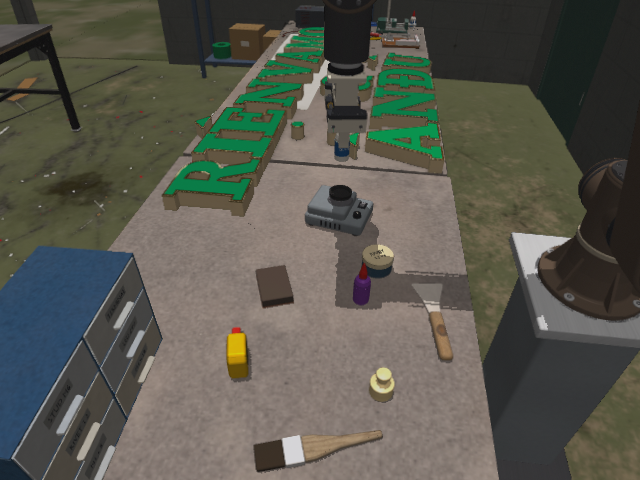

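The bottle is upright, its base at about 0.176 m, and nothing else has moved. I'll hold for more than 3 s.

Request:
{"api": "jog_arm", "payload": {
  "commands": [
    {"x": 0, "y": 0, "z": 0, "roll": 0},
    {"x": 0, "y": 0, "z": 0, "roll": 0},
    {"x": 0, "y": 0, "z": 0, "roll": 0},
    {"x": 0, "y": 0, "z": 0, "roll": 0},
    {"x": 0, "y": 0, "z": 0, "roll": 0},
    {"x": 0, "y": 0, "z": 0, "roll": 0},
    {"x": 0, "y": 0, "z": 0, "roll": 0},
    {"x": 0, "y": 0, "z": 0, "roll": 0},
    {"x": 0, "y": 0, "z": 0, "roll": 0},
    {"x": 0, "y": 0, "z": 0, "roll": 0},
    {"x": 0, "y": 0, "z": 0, "roll": 0},
    {"x": 0, "y": 0, "z": 0, "roll": 0}
  ]
}}

```text
clock: 20.45
tool_pos: [0.5904, -0.1442, 0.2186]
orientation: [180.0, -0.0, 9.9]
force: [-0.2, 0.4, -1.2]
opening: 0.0337
```

Request:
{"api": "jog_arm", "payload": {
  "commands": [
    {"x": 0, "y": 0, "z": 0, "roll": 0},
    {"x": 0, "y": 0, "z": 0, "roll": 0},
    {"x": 0, "y": 0, "z": 0, "roll": 0},
    {"x": 0, "y": 0, "z": 0, "roll": 0},
    {"x": 0, "y": 0, "z": 0, "roll": 0},
    {"x": 0, "y": 0, "z": 0, "roll": 0},
    {"x": 0, "y": 0, "z": 0, "roll": 0},
    {"x": 0, "y": 0, "z": 0, "roll": 0},
    {"x": 0, "y": 0, "z": 0, "roll": 0},
    {"x": 0, "y": 0, "z": 0, "roll": 0},
    {"x": 0, "y": 0, "z": 0, "roll": 0},
    {"x": 0, "y": 0, "z": 0, "roll": 0}
  ]
}}

```text
clock: 21.65
tool_pos: [0.5904, -0.1442, 0.2186]
orientation: [180.0, 0.0, 9.9]
force: [-0.1, -0.3, -0.6]
opening: 0.0335
```

Request:
{"api": "jog_arm", "payload": {
  "commands": [
    {"x": 0, "y": 0, "z": 0, "roll": 0},
    {"x": 0, "y": 0, "z": 0, "roll": 0},
    {"x": 0, "y": 0, "z": 0, "roll": 0},
    {"x": 0, "y": 0, "z": 0, "roll": 0},
    {"x": 0, "y": 0, "z": 0, "roll": 0},
    {"x": 0, "y": 0, "z": 0, "roll": 0},
    {"x": 0, "y": 0, "z": 0, "roll": 0},
    {"x": 0, "y": 0, "z": 0, "roll": 0},
    {"x": 0, "y": 0, "z": 0, "roll": 0},
    {"x": 0, "y": 0, "z": 0, "roll": 0},
    {"x": 0, "y": 0, "z": 0, "roll": 0},
    {"x": 0, "y": 0, "z": 0, "roll": 0}
  ]
}}

```text
clock: 22.85
tool_pos: [0.5904, -0.1442, 0.2186]
orientation: [-180.0, -0.0, 9.9]
force: [-0.5, -0.2, -0.2]
opening: 0.0332
```

```bash
python3 - <<'E'
from h import *
s=snap('side','s13');o=ctrl.get_obs();print(o['tool_pos'],o['orientation'],o['force'],o['opening'],o['clock'])
a=cv2.imread('pics/s12.png').astype(int);b=s['image'][:,:,::-1].astype(int);print('diff',np.abs(a-b).max(2)[130:].mean())
a=cv2.imread('pics/side0.png').astype(int)
for n,(u,v) in dict(brass=(382,385),tin=(378,261),tape=(237,354)).items(): print(n,np.abs(a-b)[v-25:v+25,u-20:u+20].mean())
print(ctrl.close_job())
E
```

```text
[ 0.59043295 -0.14418665  0.21856923] [ 1.79999500e+02 -3.18879111e-04  9.92510144e+00] [-1.08174248 -0.68367142 -1.35871417] 0.03342561584524439 22.9
diff 0.6817053571428572
brass 3.6633333333333336
tin 27.733166666666666
tape 3.9221666666666666
the job is handed in; nothing more can be done
None
```

I picked up the white glue bottle with the blue label, stood it in the mixer cup and pressed the cup fully down. I then lifted the bottle and handed the job in while still holding it above the cup. No verdict was reported.

- **Pressing:** I held it pressed for about 2.5 s. The force rose along the spring to about 8 N, then jumped to 14 N with no further travel, so the cup was on its hard stop. The grip did not slip.
- **Holding:** After the lift I held the bottle still for about 3.7 s. Its base was at about 0.177 m, roughly 10 cm above the risen cup. The grip opening stayed steady at about 33.4 mm.
- **Other things on the bench:** My last comparison with the first picture found the brass weight and tape measure unchanged. The check around the tin showed a difference. In the view taken after the lift, the tin itself sits where it was; I put the difference down to the arm's shadow, but didn't confirm it separately.
- **Disagreements:** The three cameras differed by about 5 mm on the cup's position. I relied mostly on the wrist camera and checked the alignment in the wrist and side pictures before lowering. My first three moves were refused because the rows left out some values; nothing moved.

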